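# Close the sample jar without cross-threading its cap

### The arm

A 6-joint arm with a two-finger parallel gripper is mounted at the origin on the work surface. World frame = base frame: x ahead of the robot, y to its left, z up, the work surface at z = 0. Lengths are in m, angles in rad, forces in N, time in s.
With the tool pointing down it reaches from about 0.375 to 0.925 m from the base axis. Payload 5.7 kg.
Tool frame: the origin (TCP) lies at the very end of the fingers, on their centre line; the grasp point (between the pads) lies bot.pinch_z behind it (bot.pinch_z is the distance from the TCP to the grasp point, in m); z points along the fingers, x is the direction in which the jaws open and shut, and the axes are right-handed (so a half turn about z gives the same grasp; the last joint's range is limited). The gripper opens to 88 mm and grips with 3 to 60 N. Pads are 20 mm wide; open, the fingers measure 115 mm over their backs; the gripper's body (75 mm by 178 mm) begins 61 mm behind the grasp point.
Start: joints at [1.047, 0.359, 1.51, -0, 1.272, -0.115], TCP at [0.238, 0.551, 0.223] pointing down, gripper open.
Joint ranges: [-2.97, 2.97], [-1.01, 2.36], [0.21, 2.38], [-0.96, 4.11], [0.2, 2.71], [-2.98, 2.98]. Speed limits (rad/s): [2.39, 2.39, 3.14, 3.14, 3.14, 3.14].

### API

Orientations are given as a unit quaternion [w, x, y, z].
In Python, from bench import bot, vision, finish_job gives the robot as it stands. The module is installed in compiled form; this text tells all that it offers.
- The arm moves only by the tool apply_moves, never from a script. Its argument "targets" is text: rows parted by semicolons, each of 7 numbers parted by spaces: the turn, a rotation vector about the tool's x, y, z in degrees, then the shift along the tool's x, y, z in mm, then the opening, from 0 (shut) to 1 (fully open). A call has 1 to 10 rows; each row shifts and turns the commanded pose from where the row before left it, along the tool's axes as they then stand; what a row does not reach is not made up. A row lasts 1/8 s, in which the tool goes at most 62.5 mm and 10.7 degrees, less where a joint would pass 70% of its speed; a pose out of reach is approached as far as the arm can. A call is refused whole if a number of a shift passes 62.5 or a number of a turn 10.7, either way. A call with a gripper value outside its range is refused whole. The fingers move at their own pace and stop on an object; "squeeze" is the grip in N (left out, the last holds). Time passes only in rows, so rows that do not move let the fingers close. It gives the time, the measured TCP pose, the force and the opening at its end, in the units of the state.
- bot.state(): the state, without advancing time (a new reading comes with each control period).
- vision.grab_frame(name): name is "scene" or "side" or "wrist"; returns a dict with "img" (400x640x3 uint8, red, green, blue), "mtx" (3x3 intrinsics, pixels), "extrinsics" (4x4, takes a point from camera to world coordinates); the wrist camera has in their place "T_tool_cam" (4x4, takes a point from camera to tool coordinates, whose origin is the TCP and whose axes are the tool frame's). Camera axes: x right, y down, z forward; pixel columns grow to the right and rows downward; lengths in m; the calibration is good to about 2 mm. The wrist camera is an equidistant fisheye: a pixel r from the principal point sees the ray r / f radians off the axis. A picture is of the moment at which its call begins: read the wrist's pose just before it. There is no depth.
- finish_job(): hands the job in, once; it reports no verdict.
The state is a dict: "time": time; "joint_positions": joint angles; "dq": joint speeds; "joint_torque": joint torques, N m; "position": TCP position; "tool_rot": TCP orientation; "wrist_force": force on the tool from outside, world axes, zero at the start; "ft_torque": the same for the moment, N m; "gripper_width": finger opening in m.
Only numpy, scipy, OpenCV 4.12 (cv2) and the standard library are available. Lean on these libraries where they do the work, as an engineer would, in place of code of your own. Each camera call takes 0.05 s, during which the arm holds its last target.

### The job

One of the three sample jars in the rack has had its cap only laid on: it sits high on top of the thread. Turn that cap backward (anticlockwise seen from above) until it drops off the thread starts, then screw it clockwise until it is fully down and tight, and let go. Leave the jar in the rack and the other jars and things on the table where they are.

Things in the scene. Friction and masses are not known exactly. Their poses are not given: they have to be found in the camera images.
- cap_mid (a point): Loose cap of the open jar: grey ribbed screw cap, 62 mm diameter, 20.5 mm high, 30 g; this point on its axis, half-way up (10.25 mm below the flat top). z = its axis; +x points along the one raised rib moulded from centre to edge on the top. Grip the skirt from above about 8 mm below the top. Inside are three lugs: one below the rib, one 120 deg to each side. Seen from above, clockwise closes.
- cap_rib (a point): Point on the same cap, 22 mm from its axis towards the raised rib, half-way up. Let T be the clockwise angle, seen from above, from jar_rim +x to cap +x. At first T is 30 to 70 deg: the lugs lie on top of the thread and cap_mid is 2.8 to 0.5 mm above jar_rim. Turned backward the cap climbs 0.055 mm per deg, to 4.4 mm at T = 0.
- jar_rim (a point): Open jar: white, square body 66 mm wide, 106 mm high, loose in a square rack opening that keeps it from turning (2.5 deg play). Point: centre of the rim of its mouth, z up. Its neck is 44 mm wide and 26 mm long above the shoulder, with a coarse right-hand 3-start thread, 19.8 mm lead per turn (0.055 mm per deg); one start lies at the jar's +x, the others 120 deg to each side.
- thread_start (a point): Point on the open jar's neck at the thread start on its +x side, 24 mm from the axis, 2.5 mm below the rim. When the lugs have gone back past the starts (T about -8 deg or less) the cap, unless held up, drops 6.5 mm, to cap_mid about 1.7 mm below jar_rim. Forward from there it sinks 0.055 mm per deg with 1.6 mm axial play; cap top meets rim at T about 100 deg (cap_mid 7.75 mm below); tight at T 130 to 150.
- rack: Wooden rack fixed to the table, 352 mm long (its y) and 95 mm wide (its x), 60 mm high at the end panels; origin at the centre of its underside. Three square openings 69 mm wide, 110 mm apart along its y, each with a jar, whose axes are parallel to the rack's; the jars stand 8 mm above the table. Which opening holds the open jar changes.
- jar_b_mid (a point): A closed jar of the same make in the rack, its cap fully down (its top 108.5 mm above the jar's foot). The point is on its axis, 53 mm above its foot. Not to be disturbed.
- jar_c_mid (a point): The other closed jar in the rack, likewise.
- petri: Closed glass dish, 94 mm across, 15 mm high, near the rack; origin at the centre of its underside. Bystander.
- forceps: Steel forceps 130 mm long, lying near the rack; origin near the middle. Bystander.
- magnifier: Hand magnifier, black, lens ring 82 mm across with a 110 mm handle, lying; origin under the lens centre. Bystander.
- wash_bottle: Clear plastic wash bottle 62 mm across, 176 mm high with its spout; origin at the centre of its foot. Bystander.
- slide_box: Small box of microscope slides, 28 x 80 x 18 mm; origin at the centre of its underside. Bystander.
- spare_cap: A spare cap like the others, lying upside down on the table; origin at the centre of its underside. Bystander.
Mind the look-alikes: they are no part of the job. What is shaped like the part that bears cap_mid but pink or turquoise is not meant.

How it is judged:
On the way:
1. the cap, turned backward past the thread starts (T between 0 and -75 deg), has dropped down from on top of them and lies level on the neck (y of cap_rib in the frame of jar_rim above 0 m and x of cap_rib in the frame of jar_rim above 0.0057 m and z of cap_mid in the frame of jar_rim between -0.006 and 0.0025 m and angle between cap_mid's own z axis and vertical below 0.07 rad and horizontal distance between cap_mid and jar_rim below 0.004 m), for 0.1 s.
At the end, for the whole second after the job is handed in: The cap lies released, level within 4 deg and centred on the neck, its top on the rim within 0.75 mm (cap_mid at least 7.0 mm below the rim) and turned clockwise to T = 115 deg or more (tight at 130 to 150; under 200); the jar stands upright in its opening, less than 8 mm from where it was (z of cap_mid in the frame of jar_rim below -0.007 m and x of cap_rib in the frame of jar_rim below -0.0093 m and y of cap_rib in the frame of jar_rim below 0.0075 m and angle between cap_mid's own z axis and vertical below 0.07 rad and horizontal distance between cap_mid and jar_rim below 0.004 m and angle between jar_rim's own z axis and vertical below 0.06 rad and distance of jar_rim from where it was at the start of the episode below 0.008 m); the robot touches nothing.
It fails at once if a closed jar is moved 15 mm or more (distance of any of jar_b_mid, jar_c_mid from where it was at the start of the episode above 0.015 m).
It fails at once if a bystander on the table is moved 25 mm or more (distance of any of petri, forceps, magnifier, wash_bottle, slide_box, spare_cap from where it was at the start of the episode above 0.025 m).
It fails at once if the jar is lifted or pulled out of the rack by 15 mm or more (distance of jar_rim from where it was at the start of the episode above 0.015 m).
It also fails if it takes over 48 s, if anything falls off the work surface, if the arm or the gripper's body presses on something with over 40 N, if the wrist force passes 120 N, or if a joint passes its speed limit or range.

## Working session

There is one attempt and no reset: what is moved stays moved. The work goes in short steps, Python scripts to look and compute and a tool call to move; the robot and the scene stay as the last step left them, time stands still between calls to the robot, and variables do not carry over. Pictures are saved under pics/ and viewed, and the job is handed in when it is done.

Besides the shell and the picture viewer there is one more tool, called after ">>>" as name(argument=value, ...), one argument or row to a line, values as JSON. apply_moves: Moves the arm, as the interface text tells. Its arguments: {"type":"object","properties":{"targets":{"type":"string"},"squeeze":{"type":"number"}},"required":["targets"]}

```bash
mkdir -p pics
python3 - <<'E'
from bench import bot, vision
import cv2
print(bot.state(), bot.pinch_z)
for n in ["scene","side","wrist"]:
    f=vision.grab_frame(n); cv2.imwrite(f"pics/{n}0.png",f["img"][:,:,::-1])
    print(n,{k:v for k,v in f.items() if k!="img"})
E
```

```text
{'time': 0.0, 'joint_positions': array([ 1.04689634e+00,  3.59504711e-01,  1.51143996e+00, -3.87810813e-05,
        1.27250391e+00, -1.15072421e-01]), 'dq': array([ 1.31629398e-03,  2.29389832e-04,  4.62799791e-05, -6.78357734e-05,
       -8.60612009e-04,  5.08163735e-04]), 'joint_torque': array([ 8.44044607e-04, -5.15381348e+01, -2.70725030e+01,  6.79016020e-02,
        3.48104176e-02, -1.50722540e-04]), 'position': array([0.23817143, 0.5499381 , 0.22180691]), 'tool_rot': array([ 4.33431698e-04,  8.35919282e-01,  5.48851612e-01, -8.20732985e-04]), 'wrist_force': array([-0.8165376 ,  0.13658039, -0.23114269]), 'ft_torque': array([ 0.01364215,  0.00289249, -0.05207743]), 'gripper_width': 0.0880688339704952} 0.0187
scene {'mtx': array([[395.85420797,   0.        , 320.89152016],
       [  0.        , 395.85420797, 196.47200235],
       [  0.        ,   0.        ,   1.        ]]), 'extrinsics': array([[-0.84800432,  0.36310526, -0.38606119,  0.96863916],
       [ 0.52990379,  0.59397506, -0.60530621,  0.74463077],
       [ 0.00952085, -0.71787756, -0.69610427,  0.92434634],
       [ 0.
[... 304 characters left out ...]
0.36641399, -0.7183715 ,  0.59134015, -0.61315242],
       [-0.01111962, -0.63211458, -0.77479515,  0.92710317],
       [ 0.        ,  0.        ,  0.        ,  1.        ]])}
wrist {'mtx': array([[309.70691629,   0.        , 317.45351378],
       [  0.        , 309.70691629, 199.28824726],
       [  0.        ,   0.        ,   1.        ]]), 'T_tool_cam': array([[ 9.99999929e-01,  3.78005041e-04, -9.87872810e-07,
        -5.53357791e-04],
       [-3.62464404e-04,  9.59622803e-01,  2.81289789e-01,
        -7.77266898e-02],
       [ 1.07276944e-04, -2.81289769e-01,  9.59622871e-01,
        -1.61594050e-01],
       [ 0.00000000e+00,  0.00000000e+00,  0.00000000e+00,
         1.00000000e+00]])}
```

View pics/scene0.png

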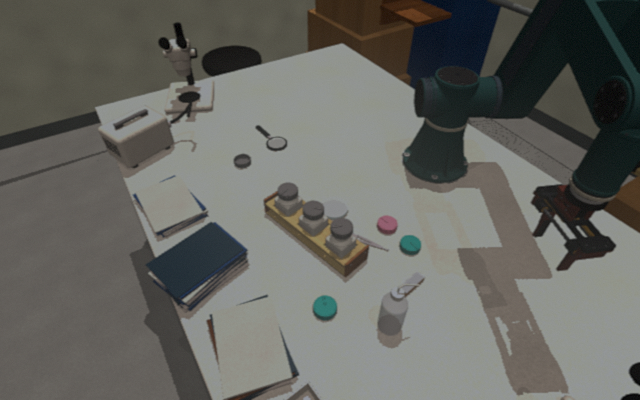

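View pics/side0.png

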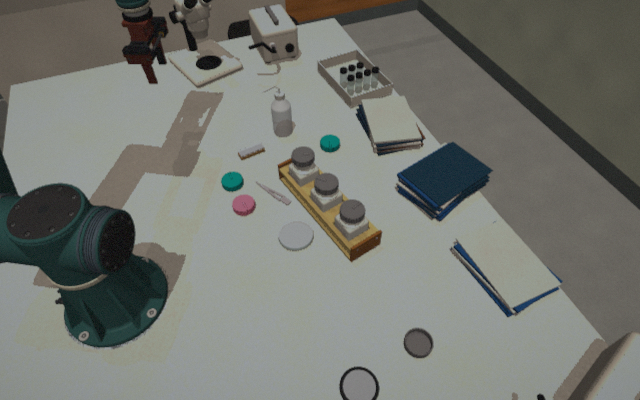

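View pics/wrist0.png

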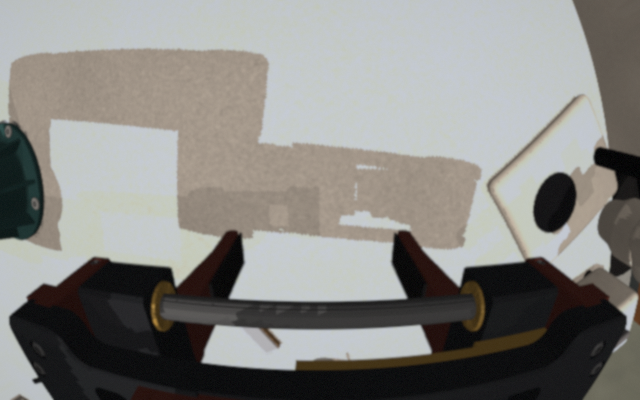

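The scene view shows three grey caps at about (288,191), (313,211) and (342,230). In the side view they are at (303,156), (326,184) and (352,211). I'll zoom in and triangulate.

```bash
cat > h.py <<'E'
import numpy as np, cv2
from bench import bot, vision
def ray(f,u,v):
    K=f["mtx"];E=f["extrinsics"]
    d=E[:3,:3]@np.array([(u-K[0,2])/K[0,0],(v-K[1,2])/K[1,1],1]);return E[:3,3],d/np.linalg.norm(d)
def plane(o,d,z): return o+d*(z-o[2])/d[2]
def tri(r1,r2):
    A=np.zeros((3,3));b=np.zeros(3)
    for o,d in (r1,r2):
        P=np.eye(3)-np.outer(d,d);A+=P;b+=P@o
    x=np.linalg.solve(A,b)
    return x,[np.linalg.norm((np.eye(3)-np.outer(d,d))@(x-o)) for o,d in (r1,r2)]
def R(q):
    from scipy.spatial.transform import Rotation
    return Rotation.from_quat([q[1],q[2],q[3],q[0]]).as_matrix()
def wray(f,st,u,v):
    K=f["mtx"];x=(u-K[0,2])/K[0,0];y=(v-K[1,2])/K[1,1];r=np.hypot(x,y)
    d=np.array([np.sin(r)*x/r,np.sin(r)*y/r,np.cos(r)]) if r>1e-9 else np.array([0,0,1.])
    T=f["T_tool_cam"];Rt=R(st["tool_rot"])
    return Rt@T[:3,3]+st["position"], Rt@T[:3,:3]@d
def wproj(f,st,p):
    T=f["T_tool_cam"];c=T[:3,:3].T@(R(st["tool_rot"]).T@(np.asarray(p)-st["position"])-T[:3,3])
    th=np.arctan2(np.hypot(c[0],c[1]),c[2]);n=np.hypot(c[0],c[1]);K=f["mtx"]
    return K[0,2]+K[0,0]*th*c[0]/n,K[1,2]+K[1,1]*th*c[1]/n
E
python3 - <<'E'
import cv2
for n,(x,y) in {"scene":(225,150),"side":(220,110)}.items():
    i=cv2.imread(f"pics/{n}0.png")[y:y+150,x:x+200]
    cv2.imwrite(f"pics/{n}0c.png",cv2.resize(i,None,fx=4,fy=4,interpolation=cv2.INTER_CUBIC))
E
```

```text
(no output)
```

View pics/scene0c.png

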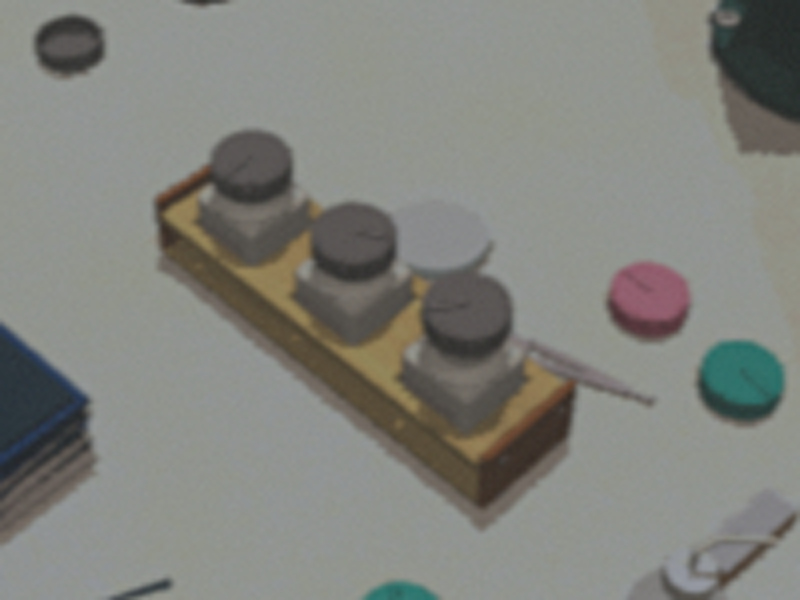

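View pics/side0c.png

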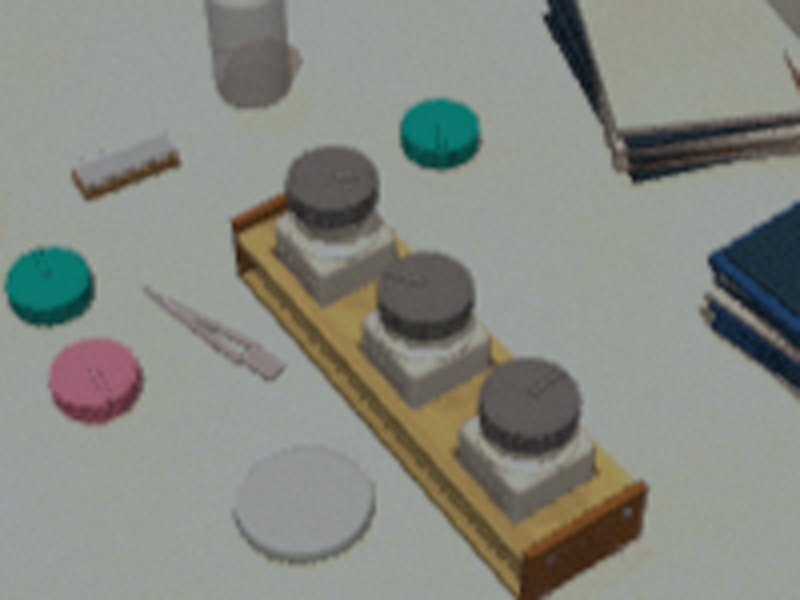

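Run:
```python
from h import *
s=vision.grab_frame("scene");d=vision.grab_frame("side")
g=lambda x,y,o:(x/4+o[0]-.375,y/4+o[1]-.375)
for a,b in [((467,304),(332,182)),((353,236),(426,290)),((252,162),(530,400))]:
    r1=ray(s,*g(*a,(225,150)));r2=ray(d,*g(*b,(220,110)))
    x,e=tri(r1,r2);print(x.round(4),np.round(e,4),[plane(*r,z).round(4)[:2] for r in (r1,r2) for z in (.1165,.126)])
# rib ends of A : scene centre->(432,311); side -> edge (358,178)
for p in [(432,311),(467,304)]: print(plane(*ray(s,*g(*p,(225,150))),.126))
for p in [(358,178),(332,182)]: print(plane(*ray(d,*g(*p,(220,110))),.126))
```

```text
[0.5393 0.1726 0.1237] [0.002 0.002] [array([0.5335, 0.1681]), array([0.5386, 0.1749]), array([0.5432, 0.1784]), array([0.5403, 0.1691])]
[0.5655 0.0678 0.1118] [0.0016 0.0016] [array([0.5663, 0.0723]), array([0.5711, 0.0802]), array([0.5653, 0.063 ]), array([0.5621, 0.0551])]
[ 0.5901 -0.0391  0.1108] [0.0023 0.0023] [array([ 0.5907, -0.0325]), array([ 0.5952, -0.0234]), array([ 0.5901, -0.044 ]), array([ 0.5866, -0.0507])]
[0.56212005 0.16781728 0.126     ]
[0.53857673 0.17490198 0.126     ]
[0.55778158 0.16614036 0.126     ]
[0.54025675 0.16914493 0.126     ]
```

Run:
```python
from h import *
s=vision.grab_frame("scene");d=vision.grab_frame("side")
print(plane(*ray(s,392,328),0),plane(*ray(d,283,132),0), tri(ray(s,398,292),ray(d,280,95)))
```

```text
[0.55473367 0.43474303 0.        ] [0.55705659 0.41742913 0.        ] (array([0.55632637, 0.4210372 , 0.14506788]), [np.float64(0.004142306613056611), np.float64(0.0041423066130567175)])
```

>>> apply_moves(
  targets="0 0 0 0 0 -30 1;0 0 0 -28.4 53.5 0 1;0 0 0 -28.4 53.5 0 1;0 0 0 -28.4 53.5 0 1;0 0 0 -28.4 53.5 0 1;0 0 0 -28.4 53.5 0 1;0 0 0 -28.4 53.5 0 1;0 0 0 -28.4 53.5 0 1;0 0 0 -28.4 53.5 0 1;0 0 0 0 0 0 1",
  squeeze=30,
)

```text
time: 1.6
position: [0.5436, 0.1686, 0.2526]
tool_rot: [0.001, 0.837, 0.547, 0.0]
wrist_force: [0.1, -0.4, 0.5]
gripper_width: 0.0875
```

Run:
```python
from h import *
st=bot.state();print(st)
f=vision.grab_frame("wrist");cv2.imwrite("pics/w1.png",f["img"][:,:,::-1])
print(wproj(f,st,[.54,.172,.127]))
```

```text
{'time': 1.6, 'joint_positions': array([ 1.80138103e-01,  2.88058516e-01,  1.53911240e+00, -1.23592521e-03,
        1.31326932e+00, -9.76474219e-01]), 'dq': array([ 0.06493966, -0.01942162,  0.0383966 ,  0.04145859,  0.01924744,
        0.03881202]), 'joint_torque': array([ -2.22796373, -46.83077574, -28.40088308,  -0.47971576,
        -0.14950418,  -0.44279812]), 'position': array([0.5436191 , 0.16856962, 0.25259445]), 'tool_rot': array([7.74333611e-04, 8.37303573e-01, 5.46737631e-01, 2.99396783e-04]), 'wrist_force': array([ 0.08338084, -0.37404363,  0.49539116]), 'ft_torque': array([ 0.03651482,  0.0453917 , -0.00188586]), 'gripper_width': 0.08752717332124337}
(np.float64(319.8473657042301), np.float64(187.8984862687631))
```

View pics/w1.png

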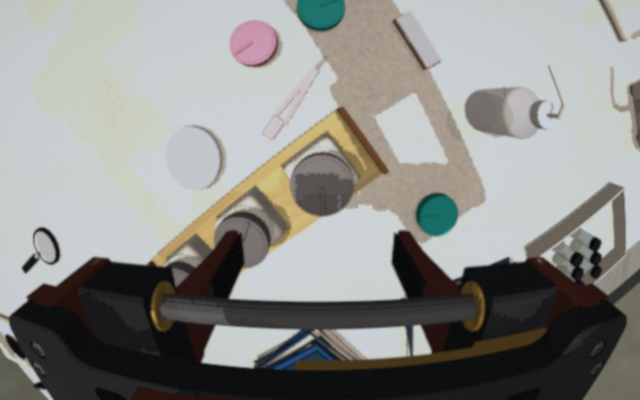

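Run:
```python
import cv2
i=cv2.imread("pics/w1.png")[100:240,240:410]
cv2.imwrite("pics/w1c.png",cv2.resize(i,None,fx=4,fy=4,interpolation=cv2.INTER_CUBIC))
```

```text
(no output)
```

View pics/w1c.png

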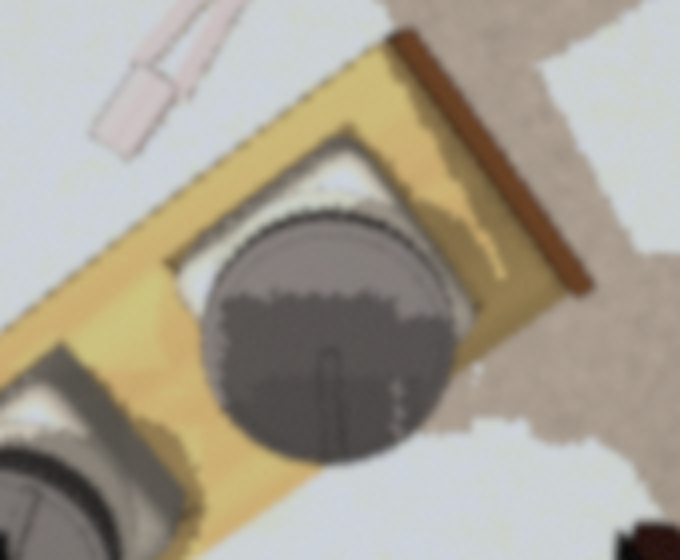

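Run:
```python
from h import *
st=bot.state()
f=vision.grab_frame("wrist")
def P(x,y,z): return plane(*wray(f,st,240+x/4-.375,100+y/4-.375),z)
z=.127
pts={k:P(*v,z) for k,v in dict(l=(203,340),r=(457,340),t=(331,214),b=(331,464)).items()}
for k,v in pts.items(): print(k,v.round(4))
print("diam",np.linalg.norm(pts['l']-pts['r']),np.linalg.norm(pts['t']-pts['b']),"ctr",(pts['l']+pts['r'])/2,(pts['t']+pts['b'])/2)
a,b=P(331,350,z),P(331,458,z);d=b-a;print("rib",np.degrees(np.arctan2(d[1],d[0])), np.linalg.norm(d))
a,b=P(0,330,.055),P(388,42,.055);d=b-a;print("rack y",np.degrees(np.arctan2(d[1],d[0]))-90)
```

```text
l [0.5237 0.1495 0.127 ]
r [0.548  0.2051 0.127 ]
t [0.5082 0.1895 0.127 ]
b [0.5647 0.1651 0.127 ]
diam 0.060753158284005196 0.06154688663278305 ctr [0.53585527 0.17729355 0.127     ] [0.5364498  0.17726343 0.127     ]
rib -23.350309803403196 0.02726296498202053
rack y 12.37981515946801
```

>>> apply_moves(
  targets="0 0 0 0 0 20 1;0 0 0 0 0 20 1;0 0 0 0 0 0 1;0 0 0 0 0 0 1",
)

```text
time: 2.2
position: [0.5406, 0.173, 0.2134]
tool_rot: [0.0, 0.836, 0.549, 0.0]
wrist_force: [0.1, 1.0, -0.1]
gripper_width: 0.0876
```

Run:
```python
from h import *
st=bot.state();print(st['position'],st['tool_rot'],st['dq'].round(3))
f=vision.grab_frame("wrist");cv2.imwrite("pics/w2.png",f["img"][:,:,::-1])
u,v=[int(q) for q in wproj(f,st,[.538,.175,.127])];print(u,v)
i=f["img"][v-80:v+80,u-100:u+100,::-1]
cv2.imwrite("pics/w2c.png",cv2.resize(i,None,fx=4,fy=4,interpolation=cv2.INTER_CUBIC))
```

```text
[0.54062281 0.17299079 0.21336523] [3.93393752e-05 8.35506340e-01 5.49480739e-01 2.68489071e-04] [-0.009 -0.007 -0.013  0.002 -0.004 -0.002]
319 201
```

View pics/w2c.png

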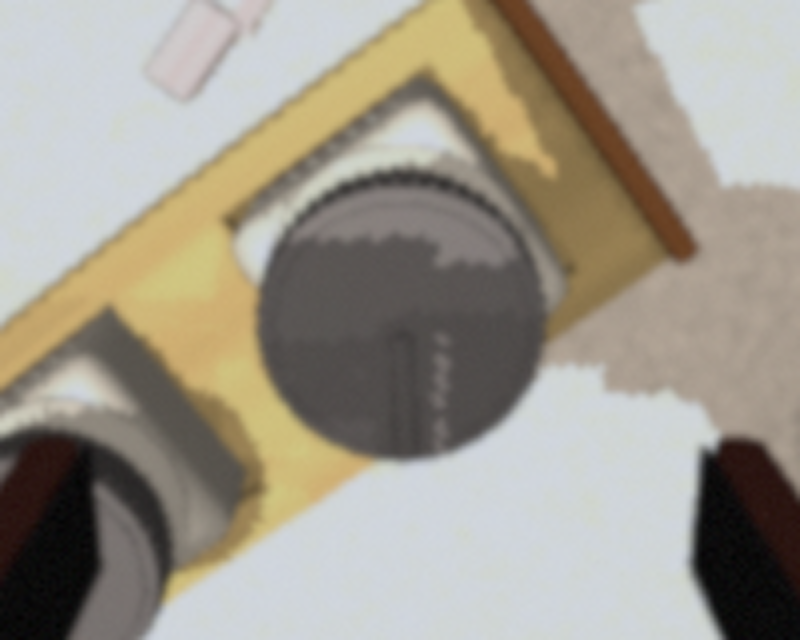

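Run:
```python
from h import *
st=bot.state()
f=vision.grab_frame("wrist")
def P(x,y,z): return plane(*wray(f,st,219+x/4-.375,121+y/4-.375),z)
z=.1265
p={k:P(*v,z) for k,v in dict(l=(258,322),r=(545,322),t=(402,180),b=(402,461)).items()}
print("diam",np.linalg.norm(p['l']-p['r']),np.linalg.norm(p['t']-p['b']),"ctr",(p['l']+p['r'])/2,(p['t']+p['b'])/2)
a,b=P(403,335,z),P(403,455,z);d=b-a;print("rib",np.degrees(np.arctan2(d[1],d[0])), np.linalg.norm(d))
a,b=P(0,330,.055),P(430,10,.055);d=b-a;print("rack y",np.degrees(np.arctan2(d[1],d[0]))-90)
c=((p['l']+p['r'])/2+(p['t']+p['b'])/2)/2
t=R(st['tool_rot']).T@(c-st['position']);print("tool delta to top centre",t*1000)
```

```text
diam 0.060419458415111836 0.06178716793528586 ctr [0.53849833 0.17482955 0.1265    ] [0.53919413 0.17462952 0.1265    ]
rib -23.21755788605012 0.027343263445311797
rack y 12.331793929142563
tool delta to top centre [ 0.80919861 -2.85664005 87.10758505]
```

>>> apply_moves(
  targets="0 0 0 0.8 -2.7 20 1;0 0 0 0 0 25 1;0 0 0 0 0 25 1;0 0 0 0 0 25 1;0 0 0 0 0 18 1;0 0 0 0 0 0 1;0 0 0 0 0 0 1",
)

```text
time: 3.18
position: [0.5396, 0.174, 0.1007]
tool_rot: [0.0, 0.836, 0.549, 0.001]
wrist_force: [-0.0, -0.3, -0.3]
gripper_width: 0.088
```

Run:
```python
from h import *
st=bot.state();print(st['position'],st['wrist_force'])
f=vision.grab_frame("wrist");cv2.imwrite("pics/w3.png",f["img"][:,:,::-1])
f=vision.grab_frame("scene");i=f["img"][150:300,240:440,::-1]
cv2.imwrite("pics/s3.png",cv2.resize(i,None,fx=4,fy=4,interpolation=cv2.INTER_CUBIC))
```

```text
[0.53960007 0.17395753 0.10070357] [-0.02570498 -0.32216603 -0.28612197]
```

View pics/w3.png

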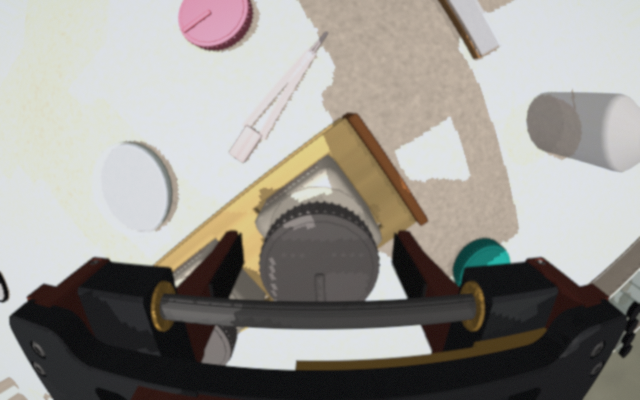

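View pics/s3.png

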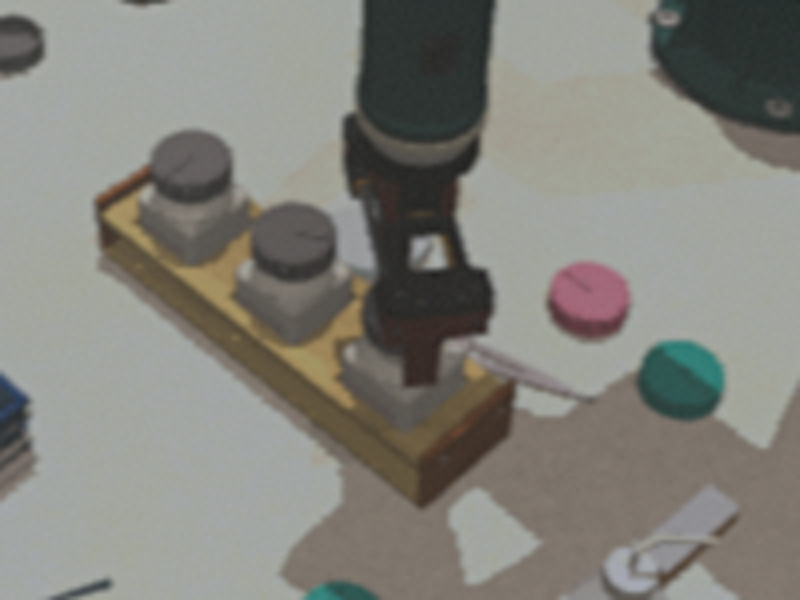

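The cap at (320,255) lies centred between the fingers, and both closed jars look undisturbed. Closing now.

>>> apply_moves(
  targets="0 0 0 0.3 -0.7 0 0.6;0 0 0 0 0 0 0.5;0 0 0 0 0 0 0.5;0 0 0 0 0 0 0.5;0 0 0 0 0 0 0.5;0 0 0 0 0 0 0.5",
  squeeze=20,
)

```text
time: 4.03
position: [0.5383, 0.1743, 0.0998]
tool_rot: [0.0, 0.836, 0.549, 0.0]
wrist_force: [-0.6, 0.3, 2.6]
gripper_width: 0.0614
```

>>> apply_moves(
  targets="0 0 -7.5 0 0 -0.4 0.5;0 0 -7.5 0 0 -0.4 0.5;0 0 -7.5 0 0 -0.4 0.5;0 0 -7.5 0 0 -0.4 0.5;0 0 -7.5 0 0 -0.4 0.5;0 0 0 0 0 0 0.5",
)

```text
time: 4.78
position: [0.5386, 0.1743, 0.1018]
tool_rot: [0.0, 0.616, 0.788, 0.0]
wrist_force: [0.6, 0.2, 3.0]
gripper_width: 0.0614
```

>>> apply_moves(
  targets="0 0 -7.5 0 0 0 0.5;0 0 -7.5 0 0 0 0.5;0 0 -7.5 0 0 0 0.5;0 0 -4 0 0 0 0.5;0 0 0 0 0 0 0.5",
)

```text
time: 5.4
position: [0.5379, 0.1742, 0.1013]
tool_rot: [-0.0, 0.419, 0.908, -0.0]
wrist_force: [0.3, 0.1, -1.0]
gripper_width: 0.0612
```

Run:
```python
from h import *
st=bot.state();print(st['position'],st['wrist_force'],st['ft_torque'],st['gripper_width'],np.degrees(st['joint_positions'])[[0,5]])
f=vision.grab_frame("wrist");cv2.imwrite("pics/w4.png",f["img"][:,:,::-1])
```

```text
[0.53789211 0.17422159 0.10132883] [ 0.26408466  0.08471989 -1.02178207] [0.07361682 0.06341768 0.0522555 ] 0.06116412991758727 [  10.94947805 -119.45451148]
```

View pics/w4.png

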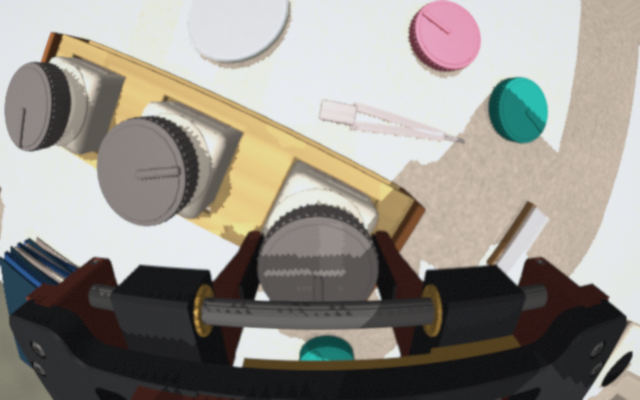

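The cap turned with the grip, since the rib still points straight down the image. The wrist force changed from +3 to −1 N, so its weight now hangs in the fingers. I'll lower it, then release.

>>> apply_moves(
  targets="0 0 0 0 0 1.5 0.5;0 0 0 0 0 1.5 0.5;0 0 0 0 0 1.5 0.5;0 0 0 0 0 0 0.5",
)

```text
time: 5.95
position: [0.5382, 0.1742, 0.0971]
tool_rot: [-0.0, 0.418, 0.908, -0.0]
wrist_force: [0.4, 0.7, -0.6]
gripper_width: 0.0613
```

>>> apply_moves(
  targets="0 0 0 0 0 0 0.85;0 0 0 0 0 0 0.85;0 0 0 0 0 0 0.85;0 0 0 0 0 0 0.85",
)

```text
time: 6.45
position: [0.5383, 0.1743, 0.0972]
tool_rot: [0.0, 0.418, 0.908, -0.0]
wrist_force: [0.3, 0.2, -0.3]
gripper_width: 0.0748
```

Run:
```python
from h import *
st=bot.state();print(st['position'],st['wrist_force'],st['gripper_width'])
f=vision.grab_frame("wrist");cv2.imwrite("pics/w5.png",f["img"][:,:,::-1])
for n,(x,y) in {"scene":(250,150),"side":(220,110)}.items():
    i=vision.grab_frame(n)["img"][y:y+150,x:x+200,::-1]
    cv2.imwrite(f"pics/{n}5.png",cv2.resize(i,None,fx=4,fy=4,interpolation=cv2.INTER_CUBIC))
```

```text
[0.5382652  0.1742786  0.09718198] [ 0.3389935   0.16192881 -0.34461234] 0.07481766278994315
```

View pics/w5.png

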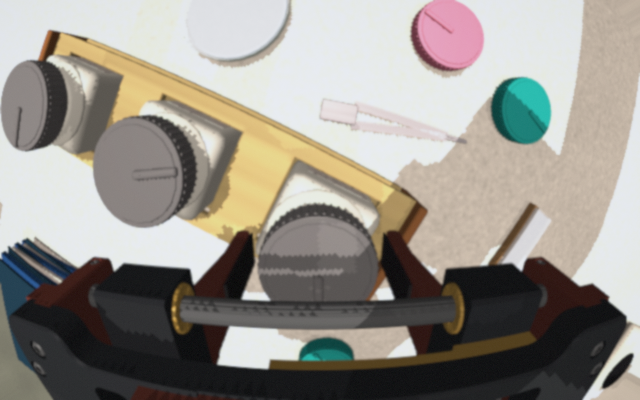

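View pics/side5.png

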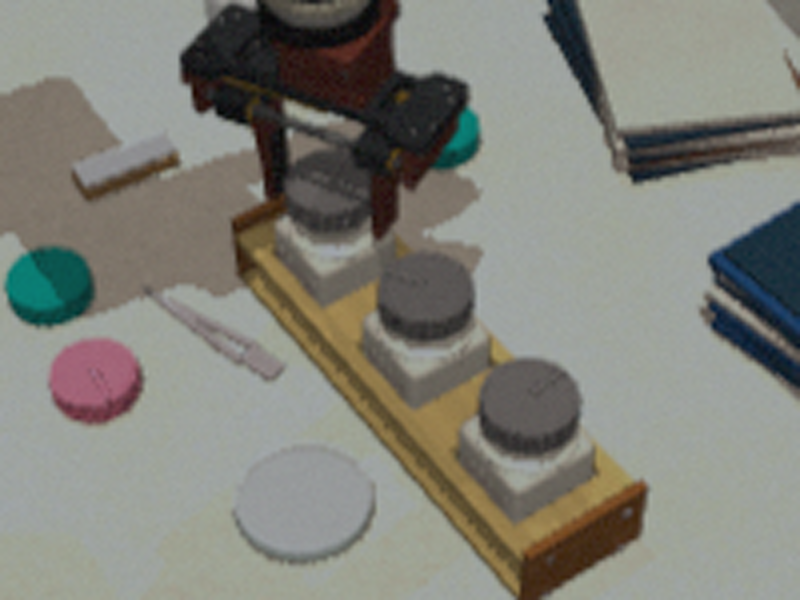

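The cap dropped about 4 mm from its first height, as expected, and looks level. By the grip turn, T is about −28°. Regripping to screw it down.

>>> apply_moves(
  targets="0 0 0 0 0 0 0.5;0 0 0 0 0 0 0.5;0 0 0 0 0 0 0.5;0 0 0 0 0 0 0.5",
  squeeze=25,
)

```text
time: 7.1
position: [0.5382, 0.1743, 0.0971]
tool_rot: [-0.0, 0.418, 0.908, -0.0]
wrist_force: [0.1, -0.3, -0.7]
gripper_width: 0.0616
```

>>> apply_moves(
  targets="0 0 8 0 0 0.4 0.5;0 0 8 0 0 0.4 0.5;0 0 8 0 0 0.4 0.5;0 0 8 0 0 0.4 0.5;0 0 0 0 0 0 0.5",
)

```text
time: 7.72
position: [0.5382, 0.1743, 0.0955]
tool_rot: [0.0, 0.652, 0.758, -0.0]
wrist_force: [0.2, -0.1, 0.0]
gripper_width: 0.0614
```

Run:
```python
from h import *
st=bot.state();print(st['position'],st['wrist_force'],st['ft_torque'],st['gripper_width'])
f=vision.grab_frame("wrist");cv2.imwrite("pics/w6.png",f["img"][:,:,::-1])
```

```text
[0.53823106 0.17430151 0.09551218] [ 0.1999687  -0.08477381  0.04049306] [0.05021726 0.05996203 0.02009623] 0.06136880353709462
```

View pics/w6.png

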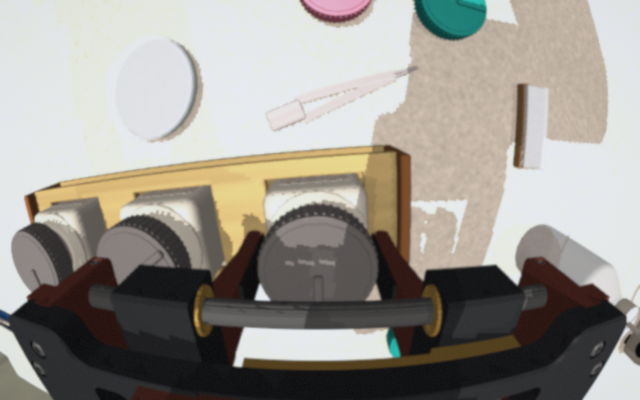

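>>> apply_moves(
  targets="0 0 8 0 0 0.42 0.5;0 0 8 0 0 0.42 0.5;0 0 8 0 0 0.42 0.5;0 0 8 0 0 0.42 0.5;0 0 8 0 0 0.42 0.5;0 0 0 0 0 0 0.5",
)

```text
time: 8.52
position: [0.5381, 0.1742, 0.0934]
tool_rot: [0.0, 0.871, 0.491, -0.0]
wrist_force: [-0.2, -0.2, 0.5]
gripper_width: 0.061
```

>>> apply_moves(
  targets="0 0 8 0 0 0.42 0.5;0 0 8 0 0 0.42 0.5;0 0 8 0 0 0.42 0.5;0 0 8 0 0 0.42 0.5;0 0 0 0 0 0 0.5",
)

```text
time: 9.15
position: [0.5384, 0.1744, 0.0918]
tool_rot: [-0.0, 0.973, 0.232, 0.0]
wrist_force: [1.4, 0.7, -1.4]
gripper_width: 0.0614
```

Run:
```python
from h import *
st=bot.state();print(st['position'],st['wrist_force'],st['ft_torque'],st['gripper_width'])
f=vision.grab_frame("wrist");cv2.imwrite("pics/w7.png",f["img"][:,:,::-1])
```

```text
[0.53835777 0.17438531 0.09178748] [ 1.3965855   0.70387526 -1.35031525] [ 0.08673424 -0.0330893  -0.00231729] 0.06144209300274962
```

View pics/w7.png

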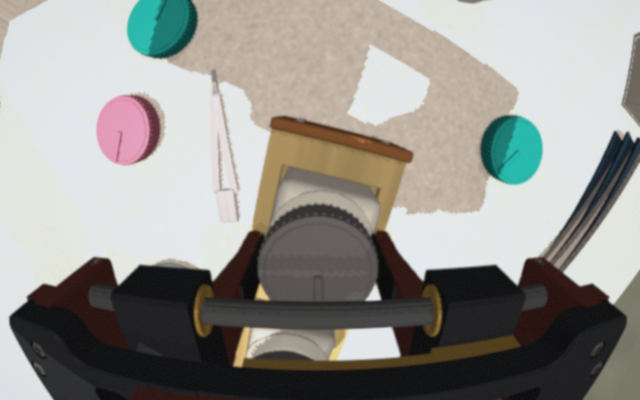

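>>> apply_moves(
  targets="0 0 8 0 0 0.44 0.5;0 0 8 0 0 0.44 0.5;0 0 8 0 0 0.3 0.5;0 0 0 0 0 0 0.5",
  squeeze=45,
)

```text
time: 9.7
position: [0.5385, 0.1744, 0.0907]
tool_rot: [-0.0, 1.0, 0.025, 0.0]
wrist_force: [0.2, 0.5, -0.8]
gripper_width: 0.0608
```

>>> apply_moves(
  targets="0 0 7 0 0 0 0.5;0 0 7 0 0 0 0.5;0 0 7 0 0 0 0.5;0 0 0 0 0 0 0.5",
)

```text
time: 10.2
position: [0.5383, 0.1742, 0.0906]
tool_rot: [0.0, 0.988, -0.157, 0.0]
wrist_force: [0.4, 0.4, -0.9]
gripper_width: 0.0609
```

Run:
```python
from h import *
st=bot.state();print(st['position'],st['wrist_force'],st['ft_torque'],st['gripper_width'])
```

```text
[0.53827638 0.17416683 0.09056735] [ 0.35958284  0.37785426 -0.94301351] [ 0.02791537  0.00060496 -0.01170746] 0.060871676815772074
```

>>> apply_moves(
  targets="0 0 6 0 0 0 0.5;0 0 6 0 0 0 0.5;0 0 0 0 0 0 0.5",
)

```text
time: 10.58
position: [0.5384, 0.1744, 0.0905]
tool_rot: [-0.0, 0.966, -0.26, 0.0]
wrist_force: [1.7, 0.4, -2.2]
gripper_width: 0.0611
```

Run:
```python
from h import *
st=bot.state();print(st['position'],st['wrist_force'],st['ft_torque'],st['gripper_width'])
f=vision.grab_frame("wrist");cv2.imwrite("pics/w8.png",f["img"][:,:,::-1])
```

```text
[0.53843674 0.17440199 0.09050003] [ 1.66203836  0.40333102 -2.1556923 ] [ 0.14822319 -0.20872349  0.04750726] 0.06106991235588577
```

View pics/w8.png

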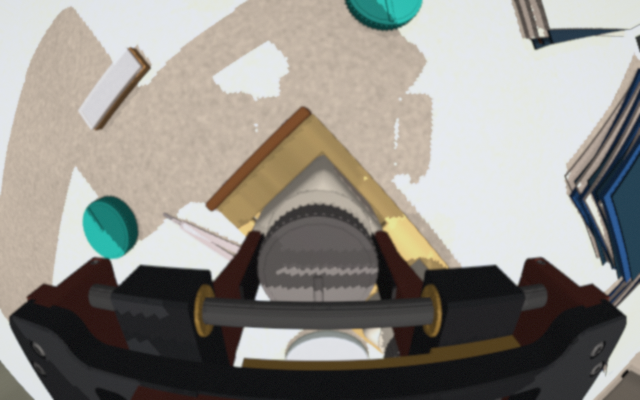

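>>> apply_moves(
  targets="0 0 5 0 0 0 0.5;0 0 5 0 0 0 0.5;0 0 0 0 0 0 0.5",
)

```text
time: 11.0
position: [0.5388, 0.1748, 0.0906]
tool_rot: [-0.001, 0.939, -0.344, 0.0]
wrist_force: [1.7, 2.8, -3.1]
gripper_width: 0.0612
```

Run:
```python
from h import *
st=bot.state();print(st['position'],st['wrist_force'],st['ft_torque'],st['joint_torque'][5])
```

```text
[0.53882042 0.17481075 0.09060801] [ 1.71787077  2.84722278 -3.1384791 ] [ 0.61009072 -0.49432376  0.05095084] 0.4520822502672672
```

>>> apply_moves(
  targets="0 0 4 0 0 0 0.5;0 0 4 0 0 0 0.5;0 0 0 0 0 0 0.5",
)

```text
time: 11.38
position: [0.539, 0.175, 0.0907]
tool_rot: [-0.001, 0.913, -0.408, 0.001]
wrist_force: [4.1, 3.6, -5.2]
gripper_width: 0.0611
```

Run:
```python
from h import *
st=bot.state();print(st['position'],st['tool_rot'],st['wrist_force'],st['ft_torque'],st['joint_torque'][5])
f=vision.grab_frame("wrist");cv2.imwrite("pics/w9.png",f["img"][:,:,::-1])
```

```text
[0.53899925 0.1750028  0.09069181] [-6.81826764e-04  9.13090465e-01 -4.07756154e-01  5.07222407e-04] [ 4.1234239   3.57684767 -5.21907846] [ 0.85125333 -0.51872749  0.57818786] 0.768650583922863
```

View pics/w9.png

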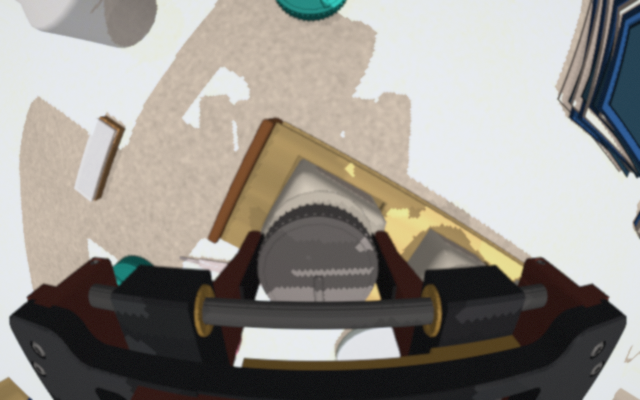

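T is about 150°, and the tightening torque has now built up (0.05 to 0.58 Nm) with the rib still fixed in the grip. Releasing.

>>> apply_moves(
  targets="0 0 0 0 0 0 0.7;0 0 0 0 0 0 0.9;0 0 0 0 0 0 0.95;0 0 0 0 0 0 0.95;0 0 0 0 0 -20 0.95;0 0 0 0 0 -30 0.95;0 0 0 0 0 -40 0.95;0 0 0 0 0 -40 0.95;0 0 0 0 0 0 0.95;0 0 0 0 0 0 0.95",
)

```text
time: 12.68
position: [0.5375, 0.174, 0.2199]
tool_rot: [0.0, 0.912, -0.41, -0.0]
wrist_force: [-0.4, -0.0, -0.0]
gripper_width: 0.0838
```

Run:
```python
from h import *
st=bot.state();print(st['position'],st['tool_rot'],st['wrist_force'])
f=vision.grab_frame("wrist");cv2.imwrite("pics/w10.png",f["img"][:,:,::-1])
u,v=[int(q) for q in wproj(f,st,[.5385,.1745,.1165])];print(u,v)
i=f["img"][v-80:v+80,u-100:u+100,::-1]
cv2.imwrite("pics/w10c.png",cv2.resize(i,None,fx=4,fy=4,interpolation=cv2.INTER_CUBIC))
for n,(x,y) in {"scene":(240,150),"side":(220,110)}.items():
    i=vision.grab_frame(n)["img"][y:y+150,x:x+200,::-1]
    cv2.imwrite(f"pics/{n}10.png",cv2.resize(i,None,fx=4,fy=4,interpolation=cv2.INTER_CUBIC))
```

```text
[0.53753828 0.17404195 0.21992557] [ 4.03362912e-04  9.12088058e-01 -4.09993934e-01 -4.31972359e-04] [-0.40262636 -0.0035308  -0.04605208]
318 196
```

View pics/w10c.png

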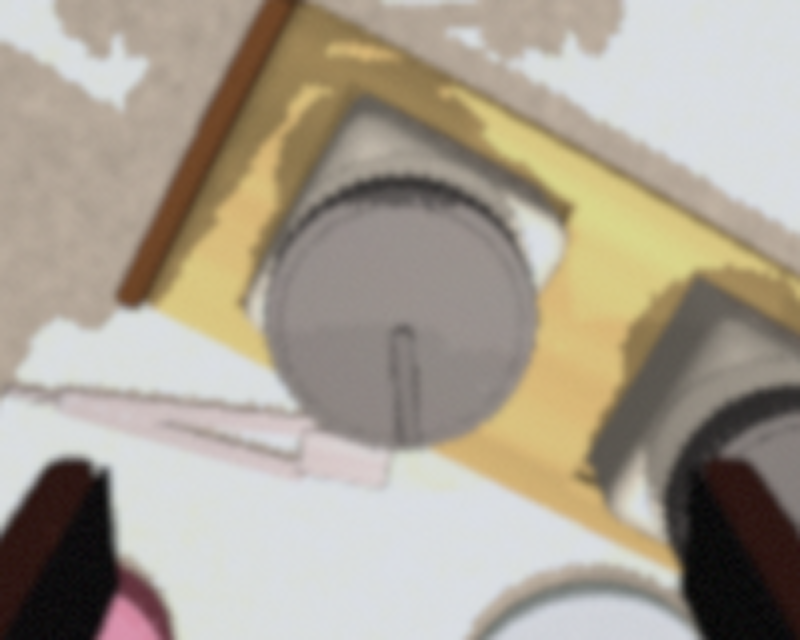

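View pics/side10.png

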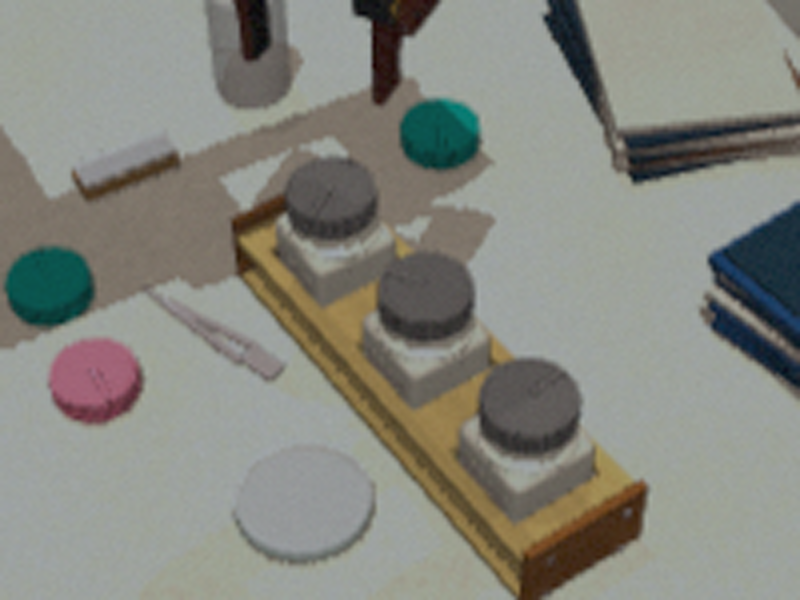

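View pics/scene10.png

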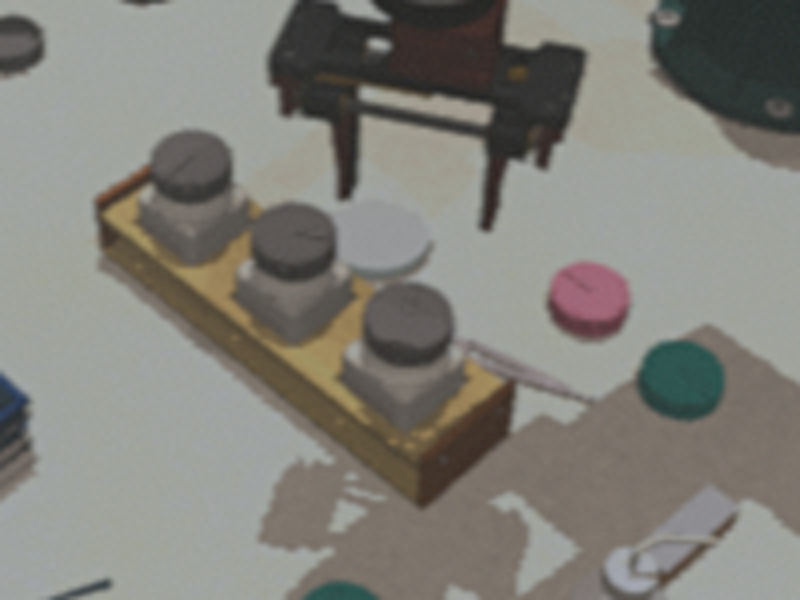

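Run:
```python
from h import *
st=bot.state()
f=vision.grab_frame("wrist");s=vision.grab_frame("scene");d=vision.grab_frame("side")
def P(x,y,z): return plane(*wray(f,st,218+x/4-.375,116+y/4-.375),z)
z=.1165
p={k:P(*v,z) for k,v in dict(l=(266,318),r=(538,318),t=(403,187),b=(403,447)).items()}
print("diam",np.linalg.norm(p['l']-p['r']),np.linalg.norm(p['t']-p['b']),"ctr",(p['l']+p['r'])/2,(p['t']+p['b'])/2)
a,b=P(402,328,z),P(407,445,z);q=b-a;print("rib",np.degrees(np.arctan2(q[1],q[0])))
g=lambda x,y,o:(x/4+o[0]-.375,y/4+o[1]-.375)
for a,b in [((408,314),(331,192)),((293,236),(426,290)),((192,162),(530,400))]:
    print(tri(ray(s,*g(*a,(240,150))),ray(d,*g(*b,(220,110)))))
```

```text
diam 0.06043160768462818 0.06001637087995665 ctr [0.53918766 0.17554545 0.1165    ] [0.5388325  0.17493298 0.1165    ]
rib -136.00678713786945
(array([0.53846199, 0.17342394, 0.11382426]), [np.float64(0.0019949280079934652), np.float64(0.00199492800799341)])
(array([0.56550117, 0.06778579, 0.11179727]), [np.float64(0.0016423008541785059), np.float64(0.001642300854178543)])
(array([ 0.59014244, -0.03905207,  0.11083993]), [np.float64(0.0023157806944917353), np.float64(0.0023157806944918173)])
```

```bash
python3 -c "
from bench import finish_job
print(finish_job())"
```

```text
the job is handed in; nothing more can be done
None
```

The loose cap is now screwed down and tight, the gripper has let go, and the job is handed in. `finish_job` gives no verdict, so what follows rests on my own checks.

The open jar was in the rack opening nearest the wash bottle, with its cap at T ≈ 36°. I turned the cap back 64° to T ≈ −28°, lowered it a little and released it so that it dropped onto the neck. I then gripped it again and screwed it clockwise about 179° until the torque rose from 0.05 to 0.58 Nm.

**Last checks:**
- **Turn:** the rib shows T ≈ 148°, within the tight range of 130 to 150°.
- **Height:** the cap top is about 10 mm lower than at the start, against about 10.2 mm expected for fully down.
- **Position:** the cap is centred within about 1 mm of where I first measured it, and it looked level in the pictures.
- **Surroundings:** the closed jars measured at the same place as before, and the bystanders in view looked unmoved. The gripper is clear above the rack.

**What disagreed:**
- **Cap tops:** the two fixed cameras put the cap tops about 3 to 6 mm below their known heights, on the closed jars too. I therefore relied on the change in height, not the absolute value.
- **Tilt and drop:** I judged tilt only by eye, and took the first drop (about 4 mm, as expected) from a rough pixel shift.

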